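# Fetch the amber bottle from the latched reagent box

## Robot

A 7-joint arm with a two-finger parallel gripper is mounted at the origin on a cart in front of the work surface, level with it; the furniture and walls round the work are solid. World frame = base frame: x ahead of the robot, y to its left, z up, the work surface at z = 0. Lengths are in m, angles in degrees, forces in N, time in s.
With the tool pointing down it reaches from about 0.4 to 0.85 m from the base axis. Payload 4.4 kg.
Tool frame: the origin (TCP) lies midway between the tips of the shut fingers; the grasp point (between the pads) lies 19 mm behind it (arm.grip_point_offset is the distance from the TCP to the grasp point, in m); z points along the fingers, y is the line along which they close (so a half turn about z gives the same grasp; the last joint's range is limited). The gripper opens to 94 mm and grips with 3 to 60 N. Pads are 16 mm wide; open, the fingers measure 119 mm over their backs; the gripper's body (75 mm by 177 mm) begins 78 mm behind the grasp point.
Start: joints at [69.511, 36.005, 2.206, 86.941, -1.547, 57.084, -1.146], TCP at [0.187, -0.623, 0.205] pointing down, gripper open.
Joint ranges: [-175.42, 175.42], [-21.48, 121.26], [-71.46, 75.88], [10.55, 141.38], [-63.04, 243.04], [13.31, 113.54], [-168.57, 168.57]. Speed limits (degrees/s): [147.25, 147.25, 180, 180, 180, 180, 180].

## Interface

Orientations are given as a 3x3 rotation matrix whose columns are the frame's x, y, z axes.
In Python, from bench import arm, vision, job gives the robot as it stands.
- The arm moves only by the shell command python3 -m creep 'ROWS'. ROWS is a JSON object of lists of equal length, an entry for each row: "translation": the shift along the tool's x, y, z in cm, a list of three; "dr": the turn, a rotation vector about the tool's x, y, z in rad, a list of three; "jaw": the finger opening in cm, from 0 to 9.4. In form: {"translation": [[dx, dy, dz], ...], "dr": [[ax, ay, az], ...], "jaw": [jaw, ...]}. A call has 1 to 10 rows; each row shifts and turns the commanded pose from where the row before left it, along the tool's axes as they then stand; what a row does not reach is not made up. A row lasts 1/10 s, in which the tool goes at most 50 mm and 8.59 degrees, less where a joint would pass 70% of its speed; a pose out of reach is approached as far as the arm can. A call with a gripper value outside its range is refused whole. The fingers move at their own pace and stop on an object; the grip force is fixed at half the most. Time passes only in rows, so rows that do not move let the fingers close. It gives the time, the measured TCP pose, the force, the opening and the grip force at its end, in the units of the state.
- arm.get_obs(): the state, without advancing time (a new reading comes with each control period).
- vision.capture(name): name is "scene" or "side" or "wrist"; returns a dict with "pixels" (384x512x3 uint8, red, green, blue), "fx", "fy", "cx", "cy" (pixels), "camera_from_world" (4x4, takes a point from world to camera coordinates). Camera axes: x right, y down, z forward; pixel columns grow to the right and rows downward; lengths in m; the calibration is good to about 2 mm. A picture is of the moment at which its call begins. There is no depth.
- job.hand_in(): hands the job in; it is judged then, once.
The state is a dict: "clock": time; "joint_pos": joint angles; "dq": joint speeds; "joint_torque": joint torques, N m; "tcp_pos": TCP position; "tool_rot": TCP orientation; "ft_force": force on the tool from outside, world axes, zero at the start; "ft_torque": the same for the moment, N m; "width": opening from 0.0 (shut) to 1.0 (fully open); "gripper_force": force on a finger pad.
Only numpy, scipy, OpenCV 4.12 (cv2) and the standard library are available. Lean on these libraries where they do the work, as an engineer would, in place of code of your own. Each camera call takes 0.05 s, during which the arm holds its last target. There are 200 camera calls.

## Task

The grey steel reagent box is latched: give the black wing knob on its lid a full quarter turn anticlockwise (seen from above), then swing the lid right back, past upright, so that it stays open. Take out the brown amber bottle, keeping it upright, and set it down standing in the blue spill tray; leave the other bottle in its place in the box, the lid open and the other things on the bench alone.

Things in the scene. Friction and masses are not known exactly. Their poses are not given: they have to be found in the camera images.
- reagent_box: grey steel box, fixed to the bench, outside 165 (x) x 246 (y) mm, rim 122 mm above the bench, walls 3 mm, inner floor 8 mm above the bench. Origin at the centre of its footprint, at bench level; its x axis points from its front (latch side, towards the robot) to its back (hinge side), y to its left, z up. Bail handles stick out 16 mm at the left and right sides.
- latch (a joint): angle of the black wing knob: starts near 0 = latched (wing parallel to the front edge of the lid, white pointer line at the red dot), 1.57 = released, at its stop (wing square to the front edge, pointer at the green dot); grows anticlockwise seen from above. It turns against light friction (0.1 N m) and stays where it is left. Below the lid it carries a steel cam that catches under a flange inside the front wall; the lid is free only above about 1.25 rad.
- latch_grip (a point): point on the knob's axis at the height to grip it. The wing is a bar 50 mm long, 14 mm thick and 27 mm high, from 13 mm below to 12 mm above this point (the lid's top face is 26 mm below it). Axes turn with the knob: y along the wing, x across it, z out of the lid. It is 136 mm before the hinge line, on the box's centre line, and also serves as the lid's pull: with the jaws closed across the wing after the turn, the wing can pivot between them as the lid rises.
- lid (a joint): opening angle of the lid: 0 shut, 1.57 upright, stop at 1.83 (leaning back). The stiff friction hinge (0.45 N m, plus 0.3 N m for the lid's weight when shut) holds it wherever it is left.
- lid_hinge (a point): middle of the hinge line (parallel to the box's y axis) at the back of the box, 86.5 mm behind the box's centre and 124 mm above the bench.
- lid_edge (a point): middle of the lid's free front edge, 173 mm from the hinge line; the lid is a plate 252 mm wide, 5 mm thick. Once partly raised it can be pushed further by this edge. Under the lid, 37 mm from the edge on the centre line, the latch's cam and spindle stick out 24 mm (cam reaches 26 mm from the axis): push at least 50 mm to the side of the middle.
- amber_center (a point): centre (half-way up) of the brown bottle with black cap, 58 mm diameter, 109 mm tall, about 0.2 kg, z up along it; the body is straight for its lower 70 mm or so, the cap is 29 mm across and forms the top 16 mm. It stands on the box's floor in the left or right half, about 58 mm from the middle.
- amber_bottle: the same bottle; origin at the centre of its base, z up.
- red_cap_center (a point): centre (half-way up) of the other bottle in the box, white with a red cap, 44 mm diameter, 82 mm tall; stands in the other half. Leave it.
- spill_tray: blue open plastic tray, fixed to the bench, 140 (x) x 120 (y) mm, 18 mm high, walls 4 mm; origin at the centre of its underside.
- spill_tray_in (a point): centre of the tray's inner floor.
- data_logger: flat grey data logger, 152x54x18 mm, origin at the centre of its base; leave alone.
- beaker: large glass beaker, 90 mm across, 117 mm tall, origin at the centre of its base; leave alone.
- bench_timer: white bench timer with buttons, 58x62x20 mm, origin at the centre of its base; leave alone.

How it is judged:
By the outcome, as a careful person would: the job done as asked, in the order asked, and still so for the second after the job is handed in, with the robot touching nothing.
It also fails if it takes over 72 s, if anything falls off the work surface, if the arm or the gripper's body presses on something with over 40 N, if the wrist force passes 120 N, or if a joint passes its speed limit or range.

## Working session

There is one attempt and no reset: what is moved stays moved. The work goes in short steps, Python scripts to look and compute and a shell command to move; the robot and the scene stay as the last step left them, time stands still between calls to the robot, and variables do not carry over. Pictures are saved under pics/ and viewed, at most 11 in all, crops included, and the job is handed in when it is done.

```bash
mkdir -p pics; ls; cat > h.py <<'E'
import numpy as np, cv2
from bench import arm, vision, job
def snap(n,f):
    c=vision.capture(n); cv2.imwrite('pics/'+f,c['pixels'][:,:,::-1]); 
    np.savez('pics/'+f+'.npz',K=[c['fx'],c['fy'],c['cx'],c['cy']],T=c['camera_from_world']); return c
def cal(f):
    d=np.load('pics/'+f+'.npz'); return d['K'],d['T']
def ray(f,u,v):
    (fx,fy,cx,cy),T=cal(f); R=T[:3,:3];o=-R.T@T[:3,3]; d=R.T@np.array([(u-cx)/fx,(v-cy)/fy,1]); return o,d/np.linalg.norm(d)
def atz(f,u,v,z):
    o,d=ray(f,u,v); return o+d*(z-o[2])/d[2]
def tri(*obs):
    A=np.zeros((3,3));b=np.zeros(3)
    for f,u,v in obs:
        o,d=ray(f,u,v);P=np.eye(3)-np.outer(d,d);A+=P;b+=P@o
    p=np.linalg.solve(A,b); return p,[np.linalg.norm((np.eye(3)-np.outer(d,d))@(p-o)) for o,d in [ray(*x) for x in obs]]
def proj(f,p):
    (fx,fy,cx,cy),T=cal(f); q=T[:3,:3]@p+T[:3,3]; return fx*q[0]/q[2]+cx, fy*q[1]/q[2]+cy
E
python3 - <<'E'
from h import *
a=[snap(n,n+'0.png')['pixels'] for n in('scene','side')]
s=[cv2.resize(x,(800,600),interpolation=cv2.INTER_CUBIC)[:,:,::-1] for x in a]
for n,x in zip(('sc','si'),s): cv2.imwrite(f'pics/{n}0big.png',x)
o=arm.get_obs(); print(o); print(arm.grip_point_offset)
for n in('scene0.png','side0.png'):print(cal(n))
E
```

```text
pics
{'clock': 0.1, 'joint_pos': array([69.51196469, 36.0547147 ,  2.20340111, 86.987412  , -1.54729444,
       57.08277463, -1.14575702]), 'dq': array([-0.04937583, -0.06497685,  0.08625497, -0.06208774, -0.00971339,
       -0.08757297,  0.017467  ]), 'joint_torque': array([ 2.62442583e-03, -5.50788188e+01,  1.14746835e+00, -1.87115085e+01,
       -5.20897983e-02,  1.92500307e-02,  5.93180084e-05]), 'tcp_pos': array([ 0.18684045, -0.62197206,  0.20464981]), 'tool_rot': array([[ 9.57734771e-01,  2.87652329e-01, -4.96054527e-04],
       [ 2.87652756e-01, -9.57733458e-01,  1.58592088e-03],
       [-1.88941821e-05, -1.66158303e-03, -9.99998619e-01]]), 'ft_force': array([ 0.45792382, -0.34154448, -0.40379087]), 'ft_torque': array([ 0.01369237, -0.01284759, -0.02636917]), 'gripper_force': 0.0, 'width': 0.9991551821530027}
0.0188
(array([482.92568323, 482.92568323, 258.61375375, 192.86278705]), array([[-0.88494908, -0.46563881,  0.00675553,  0.55937409],
       [-0.3292077 ,  0.61526907, -0.71628643,  0.22894505],
       [ 0.32937429, -0.63610099, -0.69777368,  1.38310038],
       [ 0.        ,  0.        ,  0.        ,  1.        ]]))
(array([412.03427408, 412.03427408, 256.05806723, 189.4735498 ]), array([[-9.88620577e-01, -1.50428776e-01,  7.33346859e-04,
         6.02429584e-01],
       [-7.78646347e-02,  5.07544481e-01, -8.58100052e-01,
         9.50144320e-02],
       [ 1.28710734e-01, -8.48392470e-01, -5.13481999e-01,
         1.17995057e+00],
       [ 0.00000000e+00,  0.00000000e+00,  0.00000000e+00,
         1.00000000e+00]]))
```

View pics/sc0big.png

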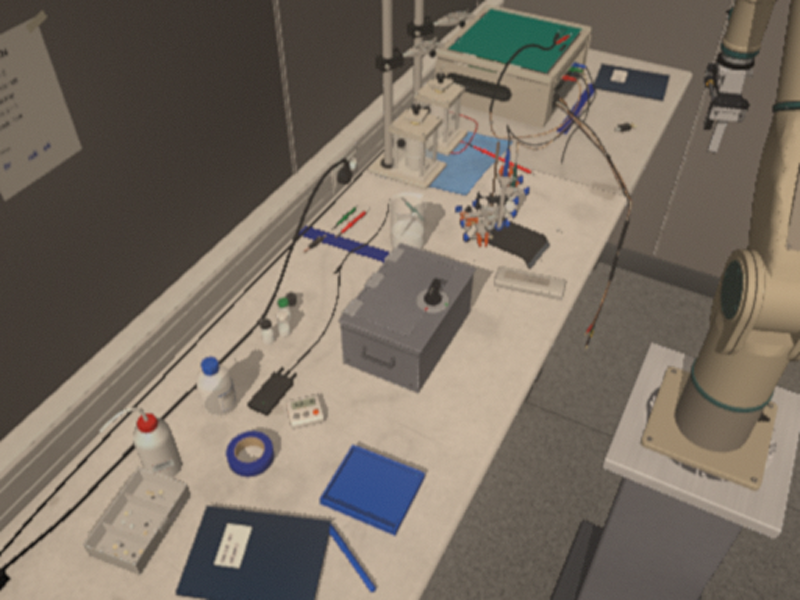

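View pics/si0big.png

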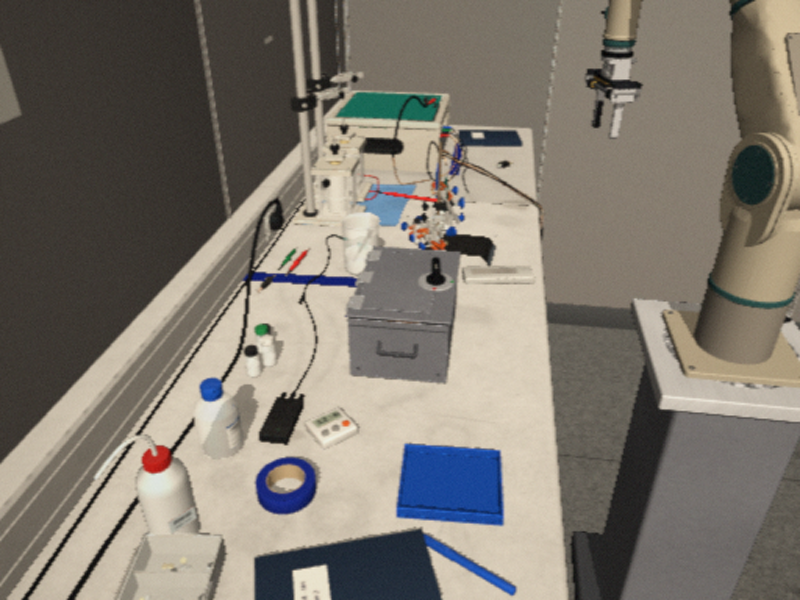

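The scene picture shows the box lid's corners at about (342,317), (417,352), (475,263), with the knob at (433,290) and the tray at about (374,487). In the side picture the knob is at (436,268) and the tray's rim corners are at (404,445), (500,448), (502,520), (398,516).

```bash
python3 - <<'E'
from h import *
k=1/1.5625
S=lambda u,v:('scene0.png',u*k,v*k); D=lambda u,v:('side0.png',u*k,v*k)
print('knobtop',tri(S(435,283),D(436,261)))
print('knobbase',tri(S(432,302),D(435,282)))
for n,a,b in [('FL',(417,354),(450,325)),('BL',(343,317),(350,318)),('FR',(476,263),(461,253))]:
    print(n,tri(S(*a),D(*b)),atz(*S(*a),.1265),atz(*D(*b),.1265))
for n,a,b in [('t1',(362,446),(404,445)),('t2',(426,470),(500,448)),('t3',(392,530),(502,521)),('t4',(322,501),(398,517))]:
    print(n,tri(S(*a),D(*b)),atz(*S(*a),.018)[:2],atz(*D(*b),.018)[:2])
x=np.vstack([cv2.resize(cv2.imread('pics/scene0.png')[150:250,210:310],(600,600),interpolation=3)])
y=cv2.resize(cv2.imread('pics/side0.png')[150:250,215:315],(600,600),interpolation=3)
cv2.imwrite('pics/crop.png',cv2.resize(np.hstack([x,y]),(800,400)))
E
```

```text
knobtop (array([0.53877226, 0.05458911, 0.16575516]), [np.float64(0.0008879867567033647), np.float64(0.0008879867567034407)])
knobbase (array([0.53699537, 0.06999269, 0.13164934]), [np.float64(0.0003669001697928274), np.float64(0.0003669001697927308)])
FL (array([0.5005541 , 0.20218325, 0.13297152]), [np.float64(0.0008717647991076917), np.float64(0.0008717647991077227)]) [0.50393095 0.19630683 0.1265    ] [0.5004144  0.19338741 0.1265    ]
BL (array([0.67067645, 0.1695216 , 0.11113897]), [np.float64(0.0042438366532195375), np.float64(0.004243836653219665)]) [0.66688283 0.17920335 0.1265    ] [0.66068742 0.19738249 0.1265    ]
FR (array([ 0.50613151, -0.07570726,  0.12215262]), [np.float64(0.006136923571531492), np.float64(0.006136923571531492)]) [ 0.51052993 -0.0765342   0.1265    ] [ 0.50073555 -0.05844364  0.1265    ]
t1 (array([ 0.55113541,  0.3224769 , -0.01844497]), [np.float64(0.004431987586955984), np.float64(0.004431987586956165)]) [0.53314587 0.34706656] [0.54946631 0.35580899]
t2 (array([0.4114377 , 0.33816157, 0.01649665]), [np.float64(0.001023853361633005), np.float64(0.0010238533616328603)]) [0.41189099 0.33823496] [0.41083758 0.34079396]
t3 (array([0.4079029 , 0.46564078, 0.01490161]), [np.float64(0.0035793761378441194), np.float64(0.0035793761378440842)]) [0.40987733 0.46421522] [0.40586522 0.47182563]
t4 (array([ 0.54351416,  0.46309316, -0.00591616]), [np.float64(0.0028478970133107473), np.float64(0.00284789701331065)]) [0.53695744 0.47237987] [0.5382008  0.48564629]
```

View pics/crop.png

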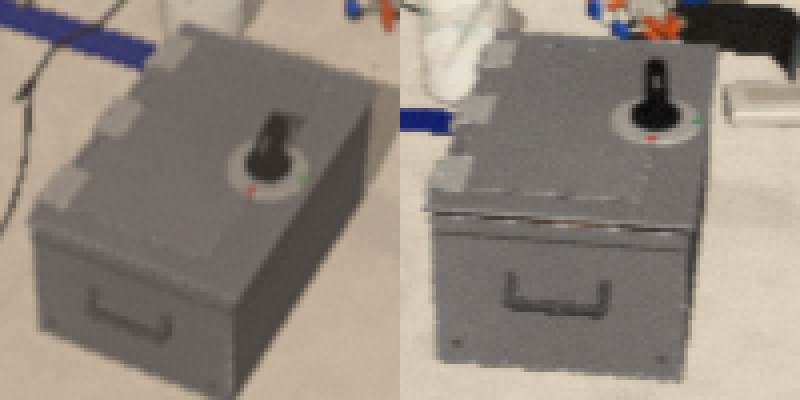

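The crop shows the wing along the front edge with its pointer at the red dot. The lid corners are clear in both views, and the knob disc's centre is at (268,167) on the left and (655,122) on the right.

```bash
python3 - <<'E'
from h import *
S=lambda u,v:('scene0.png',210+u/4,150+v/4); D=lambda u,v:('side0.png',215+(u-400)/4,150+v/4)
P={'FL':((235,301),(692,231)),'BL':((32,222),(427,208)),'FR':((373,91),(718,45)),'BR':((185,27),(505,32)),'disc':((268,167),(655,122))}
for n,(a,b) in P.items(): print(n,tri(S(*a),D(*b)),atz(*S(*a),.1265)[:2],atz(*D(*b),.1265)[:2])
o=arm.get_obs()
from scipy.optimize import least_squares
loc={'FL':(-.0865,.126),'BL':(.0865,.126),'FR':(-.0865,-.126),'BR':(.0865,-.126),'disc':(-.0495,0)}
def f(p):
    r=[]
    for n,(a,b) in P.items():
        l=loc[n];c,s=np.cos(p[2]),np.sin(p[2]);X=np.array([p[0]+c*l[0]-s*l[1],p[1]+s*l[0]+c*l[1],p[3]])
        for q in(S(*a),D(*b)): r+=list(np.subtract(proj(q[0],X),q[1:]))
    return r
s=least_squares(f,[.59,.07,0,.1265],loss='soft_l1');print(s.x,np.round(f(s.x),1))
c,t=np.cos(s.x[2]),np.sin(s.x[2]);print('knob',s.x[0]-.0495*c,s.x[1]-.0495*t)
E
```

```text
FL (array([0.50133286, 0.18894026, 0.12495771]), [np.float64(0.000845459090756288), np.float64(0.0008454590907563135)]) [0.50156467 0.1895353 ] [0.50050897 0.1922719 ]
BL (array([0.66827879, 0.18683795, 0.1228939 ]), [np.float64(0.0009210242261474157), np.float64(0.0009210242261475117)]) [0.66526668 0.19036321] [0.66782076 0.19133409]
FR (array([ 0.50214721, -0.04596986,  0.13518305]), [np.float64(0.00036627849447911016), np.float64(0.00036627849447905524)]) [ 0.50591457 -0.05545517] [ 0.50264116 -0.06259759]
BR (array([ 0.6621625 , -0.04184256,  0.13701724]), [np.float64(0.0020946892934590104), np.float64(0.0020946892934587177)]) [ 0.67035726 -0.05458083] [ 0.66403385 -0.0597605 ]
disc (array([0.53812482, 0.06166746, 0.12822336]), [np.float64(0.0014340810942367929), np.float64(0.0014340810942368792)]) [0.54032253 0.05889477] [0.53715066 0.06046498]
[0.58680522 0.06263893 0.00888151 0.12455034] [ 1.   0.4  0.7 -0.3 -1.8 -0.5 -1.5  0.1  2.4 -0.7  0.4  0.4  0.  -1.3
 -3.2 -0.1  0.4  1.5 -0.1  0.9]
knob 0.5373071747003844 0.06219930094159003
```

```bash
python3 -m creep '{"translation":[[0,0,-4],[0,0,-4],[0,0,-4],[3.33,-3.46,0],[3.33,-3.46,0],[3.33,-3.46,0],[3.33,-3.46,0],[3.33,-3.46,0],[3.33,-3.46,0],[3.33,-3.46,0]],"dr":[[0,0,0],[0,0,0],[0,0,0],[0,0,0],[0,0,0],[0,0,0],[0,0,0],[0,0,0],[0,0,0],[0,0,0]],"jaw":[9.4,9.4,9.4,9.4,9.4,9.4,9.4,9.4,9.4,9.4]}'
python3 -m creep '{"translation":[[3.33,-3.46,0],[3.33,-3.46,0],[3.33,-3.46,0],[3.33,-3.46,0],[3.33,-3.46,0],[3.33,-3.46,0],[3.33,-3.46,0],[3.33,-3.46,0],[3.33,-3.46,0],[0,0,0]],"dr":[[0,0,0],[0,0,0],[0,0,0],[0,0,0],[0,0,0],[0,0,0],[0,0,0],[0,0,0],[0,0,0],[0,0,0]],"jaw":[9.4,9.4,9.4,9.4,9.4,9.4,9.4,9.4,9.4,9.4]}'
python3 -m creep '{"translation":[[0,0,0],[0,0,0],[0,0,0],[0,0,0],[0,0,0],[0,0,0],[0,0,0],[0,0,0],[0,0,0],[0,0,0]],"dr":[[0,0,-0.142],[0,0,-0.142],[0,0,-0.142],[0,0,-0.142],[0,0,-0.142],[0,0,-0.142],[0,0,-0.142],[0,0,-0.142],[0,0,-0.142],[0,0,0]],"jaw":[9.4,9.4,9.4,9.4,9.4,9.4,9.4,9.4,9.4,9.4]}'
python3 - <<'E'
from h import *
c=snap('wrist','w1.png'); cv2.imwrite('pics/w1b.png',cv2.resize(c['pixels'][:,:,::-1],(800,600),interpolation=2))
o=arm.get_obs();print(o['clock'],o['tcp_pos'],o['tool_rot'],o['joint_pos'])
E
```

```text
clock: 1.1
tcp_pos: [0.3409, -0.3215, 0.3254]
tool_rot: [[0.958, 0.287, -0.0], [0.287, -0.958, 0.0], [-0.0, -0.0, -1.0]]
ft_force: [0.7, 0.1, -0.5]
width: 0.998
gripper_force: 0.0
clock: 2.1
tcp_pos: [0.5393, 0.0689, 0.3248]
tool_rot: [[0.955, 0.298, 0.0], [0.298, -0.955, 0.005], [0.002, -0.005, -1.0]]
ft_force: [-0.3, -0.1, -0.1]
width: 0.999
gripper_force: 0.0
clock: 3.1
tcp_pos: [0.5376, 0.06, 0.3251]
tool_rot: [[0.001, 1.0, -0.001], [1.0, -0.001, -0.0], [-0.0, -0.001, -1.0]]
ft_force: [-1.2, 0.2, 0.4]
width: 1.003
gripper_force: 0.0
3.15 [0.53769893 0.06006651 0.32514337] [[ 4.79081030e-03  9.99988162e-01 -8.50759612e-04]
 [ 9.99988478e-01 -4.79106563e-03 -2.98339540e-04]
 [-3.02412053e-04 -8.49320521e-04 -9.99999594e-01]] [ 12.89936814  22.68544417 -32.38809063  93.84700825  12.94255617
  67.29328061 -22.79398479]
```

View pics/w1b.png

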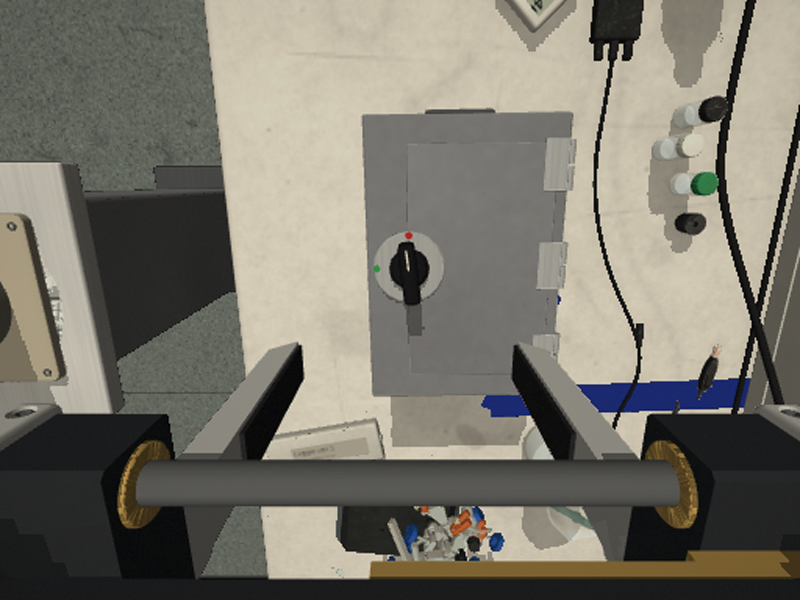

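The wrist picture shows the lid's corners at (362,115), (573,112) and (373,395). The disc centre is at (408,267) and the wing runs from (405,243) to (412,303). The pointer is at the red dot (408,236) and the green dot is at (377,268).

```bash
python3 - <<'E'
from h import *
W=lambda u,v:('w1.png',u/1.5625,v/1.5625)
for n,p,z in [('FL',(362,115),.1265),('BL',(573,112),.1265),('FR',(373,395),.1265),('disc',(408,268),.1275),('red',(408.5,236),.1275),('green',(377,268.5),.1275),('wa',(405,243),.1645),('wb',(412,303),.1645)]:
    print(n,atz(*W(*p),z))
k=1/1.5625
print(tri(W(408,268),('scene0.png',277,191.7),('side0.png',278.75,180.5)))
a=cv2.imread('pics/w1.png')[140:205,225:300]; cv2.imwrite('pics/w1c.png',cv2.resize(a,None,fx=8,fy=8,interpolation=2))
E
```

```text
FL [0.50204591 0.18974493 0.1265    ]
BL [0.67279951 0.19170764 0.1265    ]
FR [ 0.50531051 -0.06087454  0.1265    ]
disc [0.53921425 0.06385877 0.1275    ]
red [0.53967524 0.0921017  0.1275    ]
green [0.5117375  0.06344553 0.1275    ]
wa [0.53683685 0.09111254 0.1645    ]
wb [0.54241747 0.04207099 0.1645    ]
(array([0.53821777, 0.06369853, 0.12961386]), [np.float64(0.0011436306252879487), np.float64(0.0015576578776209204), np.float64(0.0017778663792677844)])
```

View pics/w1c.png

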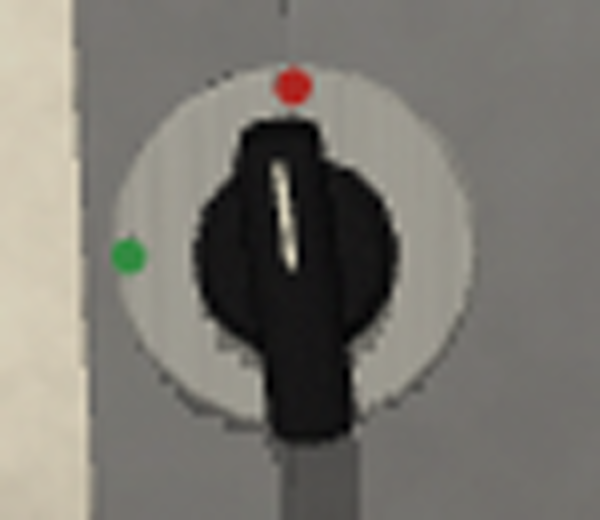

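The crop shows the wing turned about 5.5° anticlockwise, with the knob's axis at about x 0.539, y 0.064. I'll descend and close across the wing.

```bash
python3 -m creep '{"translation":[[0.4,0.13,2],[0,0,4],[0,0,4],[0,0,4],[0,0,3],[0,0,1.4],[0,0,0],[0,0,0],[0,0,0],[0,0,0]],"dr":[[0,0,-0.1],[0,0,0],[0,0,0],[0,0,0],[0,0,0],[0,0,0],[0,0,0],[0,0,0],[0,0,0],[0,0,0]],"jaw":[9.4,9.4,9.4,9.4,9.4,9.4,9.4,1,0,0]}'
python3 -m creep '{"translation":[[0,0,0],[0,0,0],[0,0,0],[0,0,0],[0,0,0],[0,0,0]],"dr":[[0,0,0],[0,0,0],[0,0,0],[0,0,0],[0,0,0],[0,0,0]],"jaw":[0,0,0,0,0,0]}'
```

```text
clock: 4.15
tcp_pos: [0.5402, 0.065, 0.1427]
tool_rot: [[-0.098, 0.995, 0.002], [0.995, 0.098, 0.0], [-0.0, 0.002, -1.0]]
ft_force: [0.7, -0.3, 0.1]
width: 0.782
gripper_force: 0.0
clock: 4.75
tcp_pos: [0.5393, 0.0649, 0.1415]
tool_rot: [[-0.099, 0.995, -0.0], [0.995, 0.099, 0.0], [0.0, -0.0, -1.0]]
ft_force: [0.5, -0.4, -0.7]
width: 0.273
gripper_force: 0.0
```

```bash
python3 -m creep '{"translation":[[0,0,0],[0,0,0],[0,0,0],[0,0,0],[0,0,0],[0,0,0],[0,0,0],[0,0,0],[0,0,0],[0,0,0]],"dr":[[0,0,0],[0,0,0],[0,0,0],[0,0,0],[0,0,-0.1],[0,0,-0.1],[0,0,-0.1],[0,0,-0.1],[0,0,-0.1],[0,0,-0.1]],"jaw":[0,0,0,0,0,0,0,0,0,0]}'
python3 -m creep '{"translation":[[0,0,0],[0,0,0],[0,0,0],[0,0,0],[0,0,0],[0,0,0],[0,0,0],[0,0,0],[0,0,0],[0,0,0]],"dr":[[0,0,-0.1],[0,0,-0.1],[0,0,-0.1],[0,0,-0.1],[0,0,-0.1],[0,0,-0.1],[0,0,-0.1],[0,0,-0.1],[0,0,-0.09],[0,0,0]],"jaw":[0,0,0,0,0,0,0,0,0,0]}'
python3 - <<'E'
from h import *
c=snap('wrist','w2.png'); cv2.imwrite('pics/w2b.png',cv2.resize(c['pixels'][:,:,::-1],(800,600),interpolation=2))
o=arm.get_obs();print(o['ft_force'],o['ft_torque'],o['joint_pos'])
E
```

```text
clock: 5.75
tcp_pos: [0.5387, 0.0648, 0.1414]
tool_rot: [[-0.646, 0.763, -0.001], [0.763, 0.646, -0.0], [0.001, -0.001, -1.0]]
ft_force: [-3.1, 1.2, 1.0]
width: 0.149
gripper_force: 29.9
clock: 6.75
tcp_pos: [0.5387, 0.0647, 0.1414]
tool_rot: [[-1.0, -0.017, -0.002], [-0.017, 1.0, 0.0], [0.002, 0.0, -1.0]]
ft_force: [-4.0, -0.6, 4.0]
width: 0.144
gripper_force: 30.0
[-3.85683602 -0.28269148  3.61837923] [-0.08828451  0.79065405 -0.17693427] [ 22.40460302  40.97722384 -51.76499403 107.03616667  40.4322029
  52.52835307  42.06000784]
```

View pics/w2b.png

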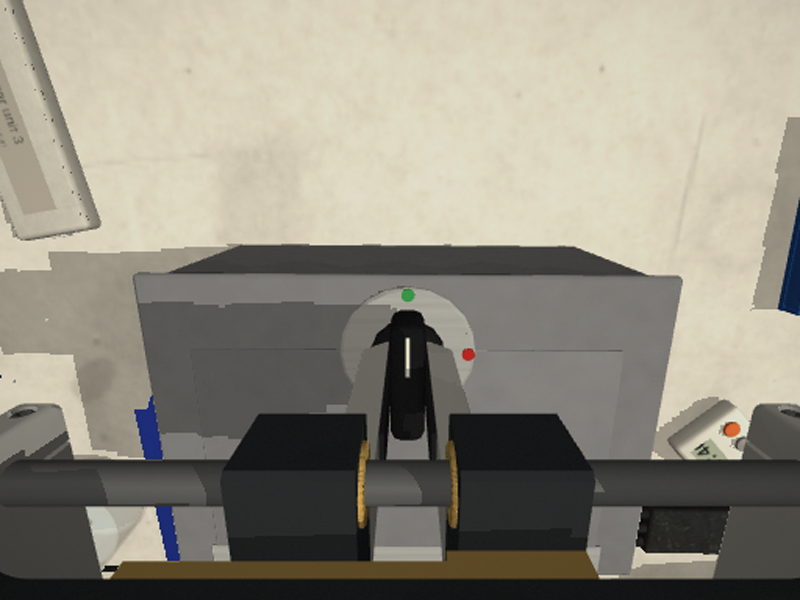

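The pointer (408,355) now lines up with the green dot (407,295), so the latch is released. Next I'll work out the lid's arc.

```bash
python3 - <<'E'
import numpy as np
H=np.array([.6755,.124]);r=np.array([.1368,.033])
def T(th,k=.2):
    Q=H+r[0]*np.array([-np.cos(th),np.sin(th)])+r[1]*np.array([np.sin(th),np.cos(th)]);p=k*th
    return Q+.0156*np.array([-np.sin(p),-np.cos(p)]),p
d=np.radians(6);a,p=T(0);print(a)
for i in range(1,19):
    b,q=T(i*d);e=b-a
    X=np.array([-np.cos(p),np.sin(p)]);Z=np.array([-np.sin(p),-np.cos(p)])
    print(i*6,np.round([100*e@X,100*e@Z,q-p],2),np.round(b,3));a,p=b,q
E
```

```text
[0.5387 0.1414]
6 [-0.39 -1.41  0.02] [0.543 0.156]
12 [-0.5  -1.37  0.02] [0.548 0.169]
18 [-0.62 -1.32  0.02] [0.555 0.182]
24 [-0.73 -1.26  0.02] [0.563 0.194]
30 [-0.83 -1.2   0.02] [0.572 0.205]
36 [-0.93 -1.12  0.02] [0.582 0.216]
42 [-1.02 -1.04  0.02] [0.594 0.225]
48 [-1.1  -0.94  0.02] [0.606 0.232]
54 [-1.17 -0.85  0.02] [0.619 0.239]
60 [-1.24 -0.74  0.02] [0.632 0.244]
66 [-1.3  -0.63  0.02] [0.646 0.247]
72 [-1.35 -0.52  0.02] [0.661 0.249]
78 [-1.38 -0.4   0.02] [0.675 0.25 ]
84 [-1.41 -0.28  0.02] [0.69  0.249]
90 [-1.43 -0.16  0.02] [0.704 0.246]
96 [-1.44 -0.04  0.02] [0.717 0.242]
102 [-1.44  0.09  0.02] [0.731 0.236]
108 [-1.43  0.21  0.02] [0.743 0.229]
```

```bash
python3 -m creep '{"translation":[[-0.39,0,-1.41],[-0.5,0,-1.37],[-0.62,0,-1.32],[-0.73,0,-1.26],[-0.83,0,-1.2],[-0.93,0,-1.12],[0,0,0]],"dr":[[0,0.021,0],[0,0.021,0],[0,0.021,0],[0,0.021,0],[0,0.021,0],[0,0.021,0],[0,0,0]],"jaw":[0,0,0,0,0,0,0]}'
python3 -m creep '{"translation":[[-1.02,0,-1.04],[-1.1,0,-0.94],[-1.17,0,-0.85],[-1.24,0,-0.74],[0,0,0]],"dr":[[0,0.021,0],[0,0.021,0],[0,0.021,0],[0,0.021,0],[0,0,0]],"jaw":[0,0,0,0,0]}'
python3 - <<'E'
from h import *
c=snap('scene','s3.png');d=snap('side','d3.png')
x=np.hstack([c['pixels'][100:292,150:350],d['pixels'][100:292,150:350]])[:,:,::-1]; cv2.imwrite('pics/s3b.png',cv2.resize(x,(800,384),interpolation=2))
o=arm.get_obs();print(o['ft_force'],o['ft_torque'],o['joint_pos'])
E
```

```text
clock: 7.5
tcp_pos: [0.5821, 0.0652, 0.2153]
tool_rot: [[-0.991, -0.015, -0.13], [-0.015, 1.0, -0.003], [0.13, -0.001, -0.991]]
ft_force: [-5.4, -2.2, 3.9]
width: 0.148
gripper_force: 30.0
clock: 8.0
tcp_pos: [0.633, 0.0658, 0.2433]
tool_rot: [[-0.977, -0.016, -0.212], [-0.015, 1.0, -0.006], [0.212, -0.002, -0.977]]
ft_force: [-4.0, -2.8, 4.2]
width: 0.147
gripper_force: 30.0
[-3.70897324 -2.42717177  1.53586084] [-0.49263847  0.74156987  0.08150276] [ 16.4330969   48.50456001 -52.52652898  71.76426924  31.0899105
  87.20283757  57.56114186]
```

View pics/s3b.png

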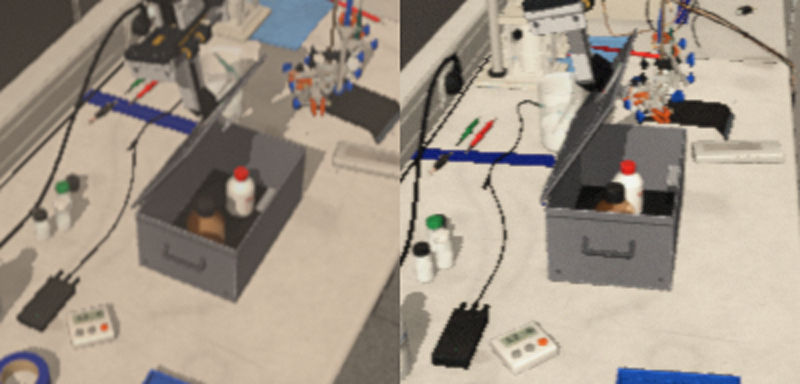

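The lid is about 60° up with the fingers still on the knob. The amber bottle is in the left half and the red-capped one in the right.

```bash
python3 - <<'E'
import numpy as np
H=np.array([.6755,.124]);r=np.array([.1368,.033]);p=.21
Q=lambda th:H+r[0]*np.array([-np.cos(th),np.sin(th)])+r[1]*np.array([np.sin(th),np.cos(th)])
X=np.array([-np.cos(p),np.sin(p)]);Z=np.array([-np.sin(p),-np.cos(p)])
for t in range(66,115,6):
    e=Q(np.radians(t))-Q(np.radians(t-6));print(t,np.round([100*e@X,100*e@Z],2))
E
python3 -m creep '{"translation":[[-1.3,0,-0.65],[-1.34,0,-0.5],[-1.38,0,-0.37],[-1.42,0,-0.2],[0,0,0]],"dr":[[0,0,0],[0,0,0],[0,0,0],[0,0,0],[0,0,0]],"jaw":[0,0,0,0,0]}'
python3 - <<'E'
from h import *
o=arm.get_obs();print(o['ft_force'],o['ft_torque'],o['joint_pos'])
E
```

```text
66 [-1.33 -0.63]
72 [-1.39 -0.49]
78 [-1.43 -0.34]
84 [-1.46 -0.19]
90 [-1.47 -0.04]
96 [-1.47  0.12]
102 [-1.45  0.27]
108 [-1.41  0.42]
114 [-1.36  0.56]
clock: 8.6
tcp_pos: [0.6912, 0.0665, 0.2491]
tool_rot: [[-0.978, -0.016, -0.207], [-0.015, 1.0, -0.006], [0.207, -0.002, -0.978]]
ft_force: [-1.4, -3.1, 1.5]
width: 0.144
gripper_force: 30.0
[-1.42374253 -3.09626813  1.4844571 ] [-0.6076068   0.15079565  0.1454579 ] [ 12.35857219  53.00285899 -50.84096458  58.84116825  32.99118219
  93.66860752  61.45126606]
```

```bash
python3 -m creep '{"translation":[[-1.47,0,-0.04],[-1.47,0,0.12],[-1.45,0,0.27],[0,0,0]],"dr":[[0,0,0],[0,0,0],[0,0,0],[0,0,0]],"jaw":[0,0,0,0]}'
python3 - <<'E'
from h import *
o=arm.get_obs();print(o['ft_force'],o['ft_torque'],o['joint_pos'])
c=snap('scene','s4.png');d=snap('side','d4.png')
x=np.hstack([c['pixels'][70:262,150:350],d['pixels'][70:262,150:350]])[:,:,::-1]; cv2.imwrite('pics/s4b.png',cv2.resize(x,(800,384),interpolation=2))
E
```

```text
clock: 9.0
tcp_pos: [0.7352, 0.067, 0.2373]
tool_rot: [[-0.979, -0.014, -0.202], [-0.013, 1.0, -0.005], [0.202, -0.002, -0.979]]
ft_force: [3.2, -2.9, 1.7]
width: 0.136
gripper_force: 30.0
[ 3.15576442 -2.85745823  1.68111073] [-0.64368404 -0.7401109   0.21167549] [  9.11001458  57.33207939 -49.39063584  48.9356098   34.95431048
  97.25600096  64.75258459]
```

View pics/s4b.png

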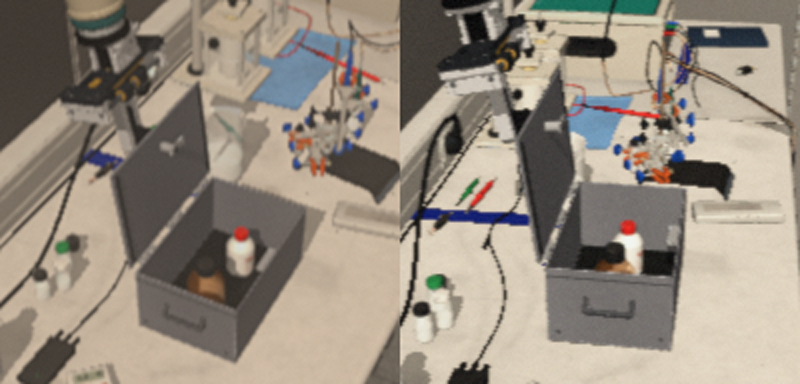

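The lid now leans back at about 102°. I'll nudge it a little further, release and retract upward, and triangulate the bottle from this pair. The amber cap is at about (206,262) and (614,250), the red cap at (240,233) and (628,227).

```bash
python3 -m creep '{"translation":[[-0.5,0,0.12],[0,0,0],[0,0,0],[0,0,0],[0,0,0],[0,0,-2],[0,0,-3],[0,0,-4],[0,0,-4],[0,0,0]],"dr":[[0,0,0],[0,0,0],[0,0,0],[0,0,0],[0,0,0],[0,0,0],[0,0,0],[0,0,0],[0,0,0],[0,0,0]],"jaw":[0,0,5,5,5,5,5,5,5,5]}'
python3 - <<'E'
from h import *
S=lambda u,v:('s4.png',150+u/4,70+v/4); D=lambda u,v:('d4.png',150+(u-400)/4,70+v/4)
print(tri(S(206,263),D(615,250)),atz(*S(206,262),.115),atz(*D(615,250),.115))
print(tri(S(240,233),D(628,227)))
snap('scene','s5.png')
E
```

```text
clock: 10.1
tcp_pos: [0.7524, 0.0631, 0.3218]
tool_rot: [[-0.972, -0.007, -0.235], [-0.004, 1.0, -0.011], [0.235, -0.01, -0.972]]
ft_force: [1.2, -0.5, -0.4]
width: 0.53
gripper_force: 0.0
(array([0.73254774, 0.12932386, 0.29673982]), [np.float64(0.01642995884778841), np.float64(0.016429958847788625)]) [ 0.89399789 -0.07780679  0.115     ] [ 0.83488088 -0.25926754  0.115     ]
(array([0.73593146, 0.08178298, 0.29137592]), [np.float64(0.015059191123468386), np.float64(0.015059191123468528)])
```

```bash
python3 - <<'E'
from h import *
S=lambda u,v:('s4.png',150+u/2,70+v/2); D=lambda u,v:('d4.png',150+(u-400)/2,70+v/2)
print(tri(S(206,263),D(615,250)),atz(*S(206,263),.113),atz(*D(615,250),.113))
print(tri(S(240,233),D(628,227)))
o=arm.get_obs();print(o['tcp_pos'],o['tool_rot'],o['joint_pos'])
E
```

```text
(array([0.58946046, 0.11573358, 0.11012491]), [np.float64(0.002062677223531342), np.float64(0.002062677223531492)]) [0.5902731 0.1166876 0.113    ] [0.58689613 0.12277427 0.113     ]
(array([0.58557929, 0.01112498, 0.08583905]), [np.float64(0.0017205808615468165), np.float64(0.0017205808615471246)])
[0.7517129  0.0646209  0.32095314] [[-0.97148698 -0.0096049  -0.23689827]
 [-0.00760668  0.99992738 -0.00934751]
 [ 0.23697085 -0.00727897 -0.97148949]] [  0.65312278  57.42674507 -34.7760904   28.15713065  25.81424966
 111.86239995  74.49979197]
```

```bash
python3 -m creep '{"translation":[[0,0,0],[0,0,0],[0,0,-1],[4,1,0],[4,1.5,0],[4,1.5,0],[4.3,1.5,0],[0,0,0],[0,0,0]],"dr":[[0,-0.12,0],[0,-0.119,0],[0,0,0],[0,0,0],[0,0,0],[0,0,0],[0,0,0],[0,0,0],[0,0,0]],"jaw":[5,5,6,7.8,7.8,7.8,7.8,7.8,7.8]}'
python3 - <<'E'
from h import *
c=snap('wrist','w5.png'); cv2.imwrite('pics/w5b.png',cv2.resize(c['pixels'][:,:,::-1],(800,600),interpolation=2))
o=arm.get_obs();print(o['tcp_pos'],o['tool_rot'],o['joint_pos'])
E
```

```text
clock: 11.05
tcp_pos: [0.5894, 0.12, 0.3368]
tool_rot: [[-1.0, -0.016, -0.018], [-0.016, 1.0, -0.003], [0.018, -0.003, -1.0]]
ft_force: [0.4, 0.2, 0.1]
width: 0.83
gripper_force: 0.0
[0.59054831 0.11911103 0.33629289] [[-0.99974837 -0.01294229 -0.01832187]
 [-0.01288862  0.9999123  -0.00304413]
 [ 0.01835966 -0.00280722 -0.99982751]] [ 10.5935001   30.75727584 -41.72093667  82.07349159  20.20634797
  75.93620996  58.39919595]
```

View pics/w5b.png

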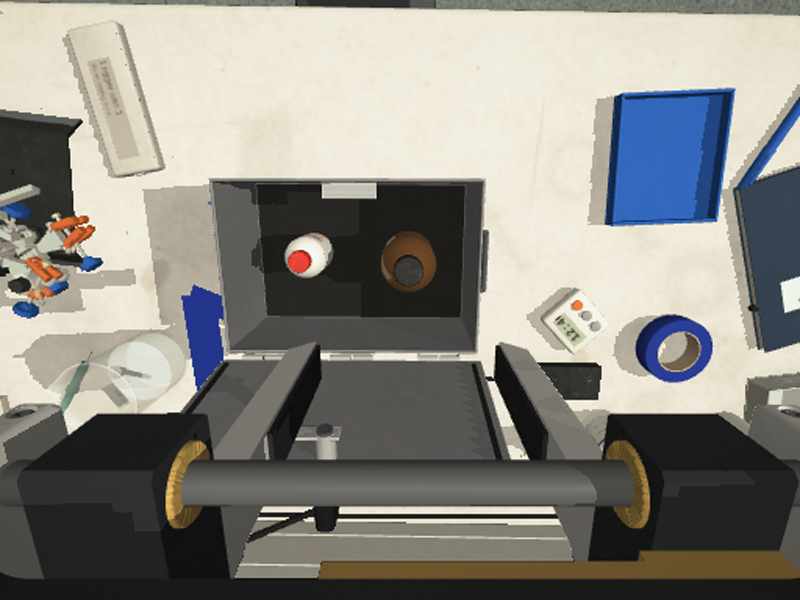

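The wrist picture shows the amber cap at (408,270), the red cap at (299,261), and the tray's rim corners at (614,93), (734,89), (717,221) and (606,224). The lid stays open.

```bash
python3 - <<'E'
from h import *
W=lambda u,v:('w5.png',u/1.5625,v/1.5625)
print('cap',atz(*W(408,270),.117))
S=('s4.png',150+206/2,70+263/2);D=('d4.png',150+215/2,70+125)
print('tri',tri(W(408,271),S,D))
t=[atz(*W(*p),.018)[:2] for p in[(614,93),(734,89),(717,221),(606,224)]];print(t,np.mean(t,0))
print('boxrim',[atz(*W(*p),.122)[:2] for p in[(209,180),(485,179),(478,352),(228,352)]])
E
```

```text
cap [0.5892088  0.12070063 0.117     ]
tri (array([0.58908256, 0.12000403, 0.11356287]), [np.float64(0.001838074801887799), np.float64(0.002144697759853371), np.float64(0.002727902854858138)])
[array([0.41347527, 0.33660258]), array([0.40767183, 0.46301017]), array([0.54529436, 0.47186406]), array([0.55062266, 0.34604702])] [0.47926603 0.40438095]
boxrim [array([ 0.510554  , -0.05610426]), array([0.50595883, 0.18718979]), array([0.66826893, 0.19020301]), array([ 0.67217165, -0.05361482])]
```

```bash
python3 -m creep '{"translation":[[0.13,0.12,3],[0,0,4.5],[0,0,4.5],[0,0,4.5],[0,0,4],[0,0,3.5],[0,0,3],[0,0,2.1],[0,0,0],[0,0,0]],"dr":[[0,-0.018,0],[0,0,0],[0,0,0],[0,0,0],[0,0,0],[0,0,0],[0,0,0],[0,0,0],[0,0,0],[0,0,0]],"jaw":[7.8,7.8,7.8,7.8,7.8,7.8,7.8,7.8,7.8,7.8]}'
python3 -m creep '{"translation":[[0,0,0],[0,0,0],[0,0,0],[0,0,0],[0,0,0],[0,0,0],[0,0,0]],"dr":[[0,0,0],[0,0,0],[0,0,0],[0,0,0],[0,0,0],[0,0,0],[0,0,0]],"jaw":[5,5,5,5,5,5,5]}'
```

```text
clock: 12.1
tcp_pos: [0.588, 0.1192, 0.0439]
tool_rot: [[-1.0, -0.011, -0.002], [-0.011, 1.0, -0.003], [0.002, -0.003, -1.0]]
ft_force: [0.1, -0.9, 1.6]
width: 0.827
gripper_force: 0.0
clock: 12.8
tcp_pos: [0.5875, 0.1192, 0.0453]
tool_rot: [[-1.0, -0.011, -0.0], [-0.011, 1.0, -0.003], [0.0, -0.003, -1.0]]
ft_force: [0.1, 0.8, 6.2]
width: 0.604
gripper_force: 30.0
```

```bash
python3 -m creep '{"translation":[[0,0,-0.5],[0,0,-1.5],[0,0,-2],[0,0,-2.5],[0,0,-2.5],[0,0,-2.5],[0,0,-2.5],[0,0,-2],[0,0,-1],[0,0,0]],"dr":[[0,0,0],[0,0,0],[0,0,0],[0,0,0],[0,0,0],[0,0,0],[0,0,0],[0,0,0],[0,0,0],[0,0,0]],"jaw":[5,5,5,5,5,5,5,5,5,5]}'
python3 - <<'E'
from h import *
c=snap('scene','s6.png')['pixels'];d=snap('side','d6.png')['pixels']
x=np.hstack([c[70:310,130:330],d[70:310,130:330]])[:,:,::-1]; cv2.imwrite('pics/s6b.png',cv2.resize(x,(800,480),interpolation=2))
E
```

```text
clock: 13.8
tcp_pos: [0.5874, 0.1194, 0.2157]
tool_rot: [[-1.0, -0.011, -0.0], [-0.011, 1.0, -0.003], [0.0, -0.003, -1.0]]
ft_force: [-0.0, 0.2, -2.3]
width: 0.611
gripper_force: 30.0
```

View pics/s6b.png

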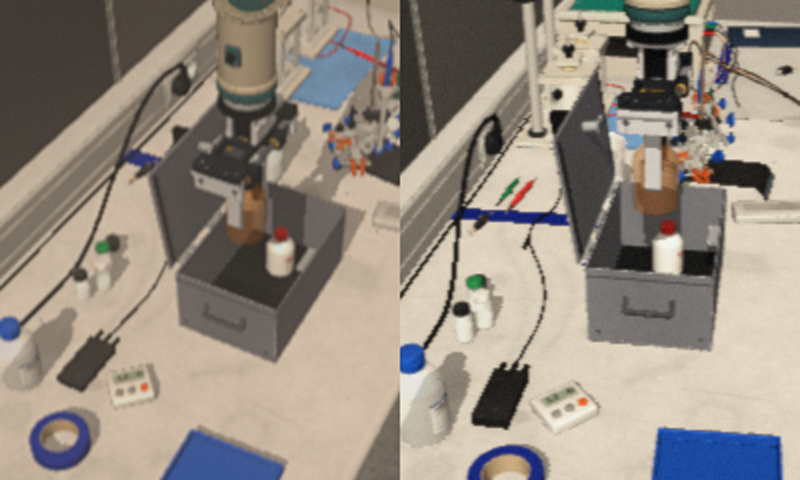

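The bottle is lifted upright, the lid is open, and the white bottle is still in its place. Now I'll carry it to the tray.

```bash
python3 -m creep '{"translation":[[0.5,1.3,0],[1,2.6,0],[1.3,3.5,0],[1.4,4,0],[1.5,4,0],[1.4,4,0],[1.3,3.5,0],[1.1,2.9,0],[0.6,1.7,0],[0.4,1.1,0]],"dr":[[0,0,0],[0,0,0],[0,0,0],[0,0,0],[0,0,0],[0,0,0],[0,0,0],[0,0,0],[0,0,0],[0,0,0]],"jaw":[5,5,5,5,5,5,5,5,5,5]}'
python3 -m creep '{"translation":[[0,0,0],[0,0,1.5],[0,0,3],[0,0,3.5],[0,0,3],[0,0,2.5],[0,0,2],[0,0,1],[0,0,0.4],[0,0,0]],"dr":[[0,0,0],[0,0,0],[0,0,0],[0,0,0],[0,0,0],[0,0,0],[0,0,0],[0,0,0],[0,0,0],[0,0,0]],"jaw":[5,5,5,5,5,5,5,5,5,5]}'
python3 -m creep '{"translation":[[0,0,0.1],[0,0,0]],"dr":[[0,0,0],[0,0,0]],"jaw":[5,5]}'
```

```text
clock: 14.9
tcp_pos: [0.4759, 0.4066, 0.2125]
tool_rot: [[-1.0, -0.015, -0.005], [-0.015, 1.0, -0.003], [0.005, -0.003, -1.0]]
ft_force: [-0.4, -0.1, -2.6]
width: 0.608
gripper_force: 30.0
clock: 15.9
tcp_pos: [0.4787, 0.4028, 0.0442]
tool_rot: [[-1.0, -0.01, -0.003], [-0.01, 1.0, -0.004], [0.003, -0.004, -1.0]]
ft_force: [-1.3, 0.0, -1.5]
width: 0.609
gripper_force: 30.0
clock: 16.1
tcp_pos: [0.4789, 0.4039, 0.0444]
tool_rot: [[-1.0, -0.011, -0.001], [-0.011, 1.0, -0.002], [0.001, -0.002, -1.0]]
ft_force: [-0.2, 0.6, -2.4]
width: 0.609
gripper_force: 30.0
```

Weight is still on the gripper, so I'll lower it in small steps.

```bash
python3 -m creep '{"translation":[[0,0,0.1],[0,0,0.1],[0,0,0]],"dr":[[0,0,0],[0,0,0],[0,0,0]],"jaw":[5,5,5]}'
python3 -m creep '{"translation":[[0,0,0.07],[0,0,0.06],[0,0,0]],"dr":[[0,0,0],[0,0,0],[0,0,0]],"jaw":[5,5,5]}'
```

```text
clock: 16.4
tcp_pos: [0.4784, 0.4035, 0.0416]
tool_rot: [[-1.0, -0.011, -0.002], [-0.011, 1.0, -0.003], [0.002, -0.003, -1.0]]
ft_force: [0.7, 0.8, -2.0]
width: 0.61
gripper_force: 30.0
clock: 16.7
tcp_pos: [0.4784, 0.4036, 0.0413]
tool_rot: [[-1.0, -0.011, -0.002], [-0.011, 1.0, -0.003], [0.002, -0.003, -1.0]]
ft_force: [-1.3, -1.6, 6.5]
width: 0.607
gripper_force: 30.0
```

Contact. Release, then rise clear.

```bash
python3 -m creep '{"translation":[[0,0,0],[0,0,0],[0,0,0],[0,0,0],[0,0,0],[0,0,-1],[0,0,-3],[0,0,-4],[0,0,-4],[0,0,-4]],"dr":[[0,0,0],[0,0,0],[0,0,0],[0,0,0],[0,0,0],[0,0,0],[0,0,0],[0,0,0],[0,0,0],[0,0,0]],"jaw":[8.4,8.4,8.4,8.4,8.4,8.4,8.4,8.4,8.4,8.4]}'
python3 -m creep '{"translation":[[0,0,-2],[0,0,0],[0,0,0],[0,0,0],[0,0,0]],"dr":[[0,0,0],[0,0,0],[0,0,0],[0,0,0],[0,0,0]],"jaw":[8.4,8.4,8.4,8.4,8.4]}'
python3 - <<'E'
from h import *
c=snap('scene','s7.png')['pixels'];d=snap('side','d7.png')['pixels']
x=np.hstack([c[70:384,130:350],d[70:384,130:350]])[:,:,::-1]; cv2.imwrite('pics/s7b.png',cv2.resize(x,(800,571),interpolation=2))
E
```

```text
clock: 17.7
tcp_pos: [0.4785, 0.404, 0.2025]
tool_rot: [[-1.0, -0.012, -0.002], [-0.012, 1.0, -0.003], [0.002, -0.003, -1.0]]
ft_force: [-0.3, 1.1, 0.2]
width: 0.896
gripper_force: 0.0
clock: 18.2
tcp_pos: [0.4782, 0.4034, 0.2187]
tool_rot: [[-1.0, -0.011, -0.004], [-0.011, 1.0, -0.005], [0.004, -0.005, -1.0]]
ft_force: [0.8, -0.4, -0.3]
width: 0.892
gripper_force: 0.0
```

View pics/s7b.png

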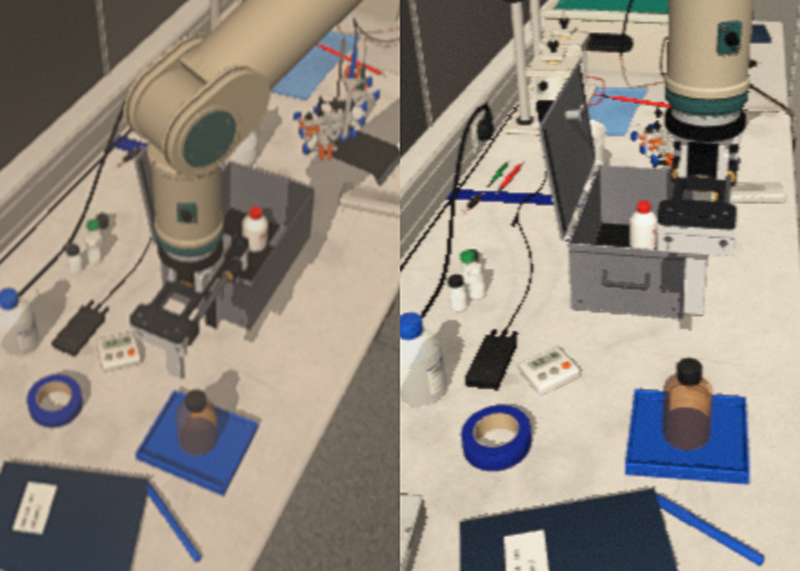

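The bottle stands upright in the middle of the tray, at (197,425) and (688,410). The lid is open, the white bottle is in the box, and the gripper is clear.

```bash
python3 -c "from bench import job; print(job.hand_in())"
```

```text
the job is handed in; nothing more can be done
None
```

The job is handed in at about 18 s of the 72 s allowed: latch turned to its green dot, lid left leaning back past upright, amber bottle standing in the blue tray, and the white bottle still in the box.

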